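# Lay a candlestick casting in the filing cradle

### The arm

A 6-joint arm with a two-finger parallel gripper is mounted at the origin on the work surface. World frame = base frame: x ahead of the robot, y to its left, z up, the work surface at z = 0. Lengths are in mm, angles in degrees, forces in N, time in s.
With the tool pointing down it reaches from about 325 to 925 mm from the base axis. Payload 3.1 kg.
Tool frame: the origin (TCP) lies on the mounting face of the last link; the fingertips stand ahead of it and the grasp point (between the pads) lies 155 mm ahead of it (robot.tip_reach is the z of the fingertips in the tool frame, in mm); z points along the fingers, y is the direction in which the jaws open and shut (so a half turn about z gives the same grasp; the last joint's range is limited). The gripper opens to 85 mm and grips with 20 to 120 N. Pads are 22 mm wide; open, the fingers measure 114 mm over their backs; the gripper's body (76 mm by 85 mm) begins 54 mm behind the grasp point. The pads swing forward as they close: fully open they stand 13 mm farther back than shut.
Start: joints at [-83.033, 12.427, 92.441, -0, 75.132, -6.429], TCP at [144.818, -608.004, 404.7] pointing down, gripper open.
Joint ranges: [-157.48, 157.48], [-44.54, 120.13], [17.64, 146.25], [-64.5, 244.5], [7.68, 150.69], [-147.95, 147.95]. Speed limits (degrees/s): [159.86, 159.86, 180, 180, 180, 180].

### API

Orientations are given as [roll, pitch, yaw] about the fixed x, y, z axes, in that order (R = Rz(yaw) Ry(pitch) Rx(roll)).
In Python, from station import robot gives the robot as it stands. The module is installed in compiled form; this text tells all that it offers. Calls block until the motion is done:
- robot.move_ptp(position, orientation): joint-space move of the TCP to a pose.
- robot.move_straight(position, v=150, ori=None): straight line of the TCP; ori=None keeps the orientation; v is the mean speed in mm/s.
- robot.movej(angles): joint-space move.
- robot.move_gripper(opening, strength=None): finger opening in mm; strength is the grip in N (None keeps the last); returns when the fingers have stopped.
- robot.sleep(seconds).
- robot.inverse_kinematics(position, orientation): joint angles nearest the present ones, or None.
- robot.get_image(name): name is "side" or "top"; returns a dict with "image" (384x512x3 uint8, red, green, blue), "K" (3x3 intrinsics, pixels), "distortion" ([k1, k2, p1, p2, k3] as OpenCV has them; the pictures are not rectified), "R" (3x3) and "t" (3): a world point X has camera coordinates R X + t. Camera axes: x right, y down, z forward; pixel columns grow to the right and rows downward; lengths in mm; the calibration is good to about 2 mm. A picture is of the moment at which its call begins. There is no depth.
A pose or a line that the arm cannot do raises robot.Unreachable and nothing moves.
- robot.job_done(): hands the job in, once; it reports no verdict.
Readings, each from a call of its own:
- robot.current_clock(): time.
- robot.current_joint_positions(): joint angles.
- robot.current_qvel(): joint speeds.
- robot.current_effort(): joint torques, N m.
- robot.current_tcp_pos(): TCP position.
- robot.current_tcp_rot(): TCP orientation.
- robot.current_ft_force(): force on the tool from outside, world axes, zero at the start.
- robot.current_torque(): the same for the moment, N m.
- robot.current_gripper_width(): finger opening in mm.
Only numpy, scipy, OpenCV 4.12 (cv2) and the standard library are available. Lean on these libraries where they do the work, as an engineer would, in place of code of your own. Each camera call takes 0.05 s, during which the arm holds its last target. There are 200 camera calls.

### The job

Get the candlestick casting ready for filing: clear the steel punch out of the wooden filing cradle and lay it flat in the plywood tray, and lift the casting out of its open mould and lay it on its side in the cradle's two V saddles, either way round, with its wide foot hanging in the gap between one saddle and the low stop post at that end. Set both down without dropping them, and do not push or knock over the jar, cup, charcoal block or vial.

Things in the scene. Friction and masses are not known exactly. Their poses are not given: they have to be found in the camera images.
- casting: Loose bright grey metal candlestick casting, upright in the mould, 120 mm tall, 0.35 kg. Origin: centre of the foot's underside; z is its axis, from foot to cup. Round: foot disc 60 mm diameter, z 0 to 10; taper to z 18; stem 28 mm diameter to z 86; cup end 34 mm diameter, z 92 to 120 (solid, dark disc on top is a mark). Centre of mass about z 52 mm.
- casting_top (a point): Centre of the casting's top (cup-end) face, 120 mm along z from the casting's origin. Lying well in the cradle, the axis is at cradle y 0, z 50 mm, foot underside at x = 48 and top at x = -72 mm, or the reverse (-48, 72).
- mould: Fixed open mould, dark steel block 120 x 100 x 32 mm (x, y, z). Origin: centre of the underside. Round cavity in its top, 66 mm diameter, 15 mm deep, at the centre (floor at z 17 mm), where the casting's foot stands. Two 12 mm guide pins at (49, 38) and (-49, -38) mm rise to z 62 mm.
- cradle: Fixed wooden filing cradle, the same both ways round. Origin: centre of the underside. Board 132 x 90 x 12 mm (x, y, z). Two equal 90 degree V saddles, open upward, 10 mm thick, 50 mm wide, at x +23 and -23; V bottom at z 30, tops at z 49 mm. Stop posts 16 mm wide, |x| 56 to 64, top at z 29 mm. The casting's foot goes between saddle and post, |x| 28 to 56, its cup end past the other saddle.
- punch: Loose round steel punch, 16 mm diameter, 128 mm long, 0.19 kg. Origin on its axis; x along the axis, from -68 mm (domed end) to +60 mm. It starts lying in both V saddles along the cradle's x, its axis 41.5 mm above the cradle's underside, both ends overhanging.
- tray: Fixed open plywood tray, outside 180 x 110 x 25 mm (x, y, z), walls and floor 6 mm thick. Origin: centre of its underside.
- jar: Bystander: amber glass jar 68 mm in diameter, 150 mm tall. Origin: centre of the underside.
- cup: Bystander: white ceramic cup, 74 mm wide, 65 mm tall. Origin: centre of the underside.
- block: Bystander: black charcoal block 65 x 120 x 32 mm (x, y, z). Origin: centre of the underside.
- vial: Bystander: small amber vial with black cap, 28 mm in diameter, 70 mm tall. Origin: centre of the underside.

How it is judged (in metres and radians):
At the end, for the whole second after the job is handed in: Casting at rest on its side in both saddles: foot underside at cradle x 35 to 59 mm and top at -61 to -85 mm (or both mirrored), axis ends within 7 mm of y 0 and z 50 mm. Punch at rest flat in the tray: origin within 50 mm (x) and 49 mm (y) of its centre, 5 to 30 mm above its underside (((x of casting in the frame of cradle between 0.035 and 0.059 m and x of casting_top in the frame of cradle between -0.085 and -0.061 m) or (x of casting in the frame of cradle between -0.059 and -0.035 m and x of casting_top in the frame of cradle between 0.061 and 0.085 m)) and y of casting in the frame of cradle between -0.007 and 0.007 m and z of casting in the frame of cradle between 0.043 and 0.057 m and y of casting_top in the frame of cradle between -0.007 and 0.007 m and z of casting_top in the frame of cradle between 0.043 and 0.057 m and linear speed of casting below 0.03 m/s and angular speed of casting below 0.3 rad/s and x of punch in the frame of tray between -0.05 and 0.05 m and y of punch in the frame of tray between -0.049 and 0.049 m and z of punch in the frame of tray between 0.005 and 0.03 m and linear speed of punch below 0.05 m/s); the robot touches nothing.
It fails at once if the jar, cup, charcoal block or vial is shoved more than 30 mm or tipped over (distance of any of jar, cup, block, vial from where it was at the start of the episode above 0.03 m or angle between any of jar, cup, block, vial's own z axis and vertical above 0.5 rad).
It fails at once if the casting is dropped (moves faster than 0.6 m/s while nothing holds it) (linear speed of casting above 0.6 m/s and contact force between casting and the fingers below 0.3 N).
It fails at once if the punch is dropped (moves faster than 0.6 m/s while nothing holds it) (linear speed of punch above 0.6 m/s and contact force between punch and the fingers below 0.3 N).
It also fails if it takes over 59 s, if anything falls off the work surface, if the arm or the gripper's body presses on something with over 40 N, if the wrist force passes 120 N, or if a joint passes its speed limit or range.

## Working session

There is one attempt and no reset: what is moved stays moved. The work goes in short steps, each a Python script; the robot and the scene stay as the last script left them, time stands still between calls to the robot, and variables do not carry over. Pictures are saved under pics/ and viewed, on a budget of 10 in all, crops included, one or two more only if the job needs it, and the job is handed in when it is done.

```bash
mkdir -p pics; python3 - <<'E'
from station import robot
import cv2,pickle
d={}
for n in("side","top"):
    g=robot.get_image(n);d[n]=g;cv2.imwrite(f"pics/{n}0.png",cv2.resize(g["image"][:,:,::-1],(800,600),interpolation=cv2.INTER_CUBIC))
    print(n,g["K"],g["distortion"],g["R"],g["t"])
pickle.dump(d,open("d0.pkl","wb"))
print(robot.current_clock(),robot.current_tcp_pos(),robot.current_tcp_rot(),robot.tip_reach)
E
```

```text
side [[409.08194082   0.         257.86753852]
 [  0.         409.08194082 198.12733419]
 [  0.           0.           1.        ]] [0.00395674 0.         0.         0.         0.        ] [[-0.95913505 -0.28196525  0.0235704 ]
 [-0.15800512  0.46463739 -0.87129012]
 [ 0.23472184 -0.83940913 -0.49020196]] [557.1301347  202.61672383 942.97547661]
top [[413.75804905   0.         256.3225278 ]
 [  0.         413.75804905 182.57447691]
 [  0.           0.           1.        ]] [-0.07620901  0.          0.          0.          0.        ] [[ 0.02708245 -0.99952308  0.01483735]
 [-0.99498618 -0.02838311 -0.09590044]
 [ 0.09627584 -0.01216574 -0.99528034]] [-20.11150203 606.99162588 915.77264215]
0.1 [ 144.7709868  -607.63329702  403.47960836] [-1.79874281e+02 -1.46920893e-02  1.33951120e+01] 173.4
```

View pics/top0.png

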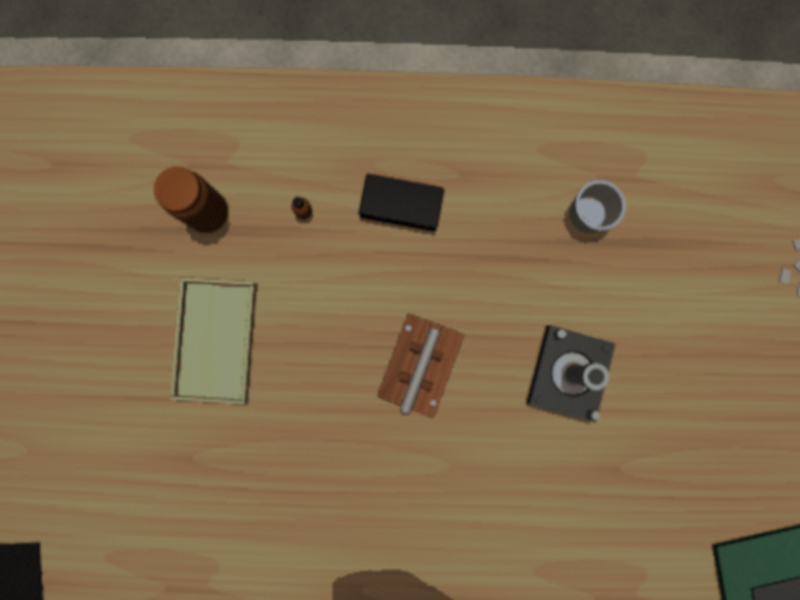

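View pics/side0.png

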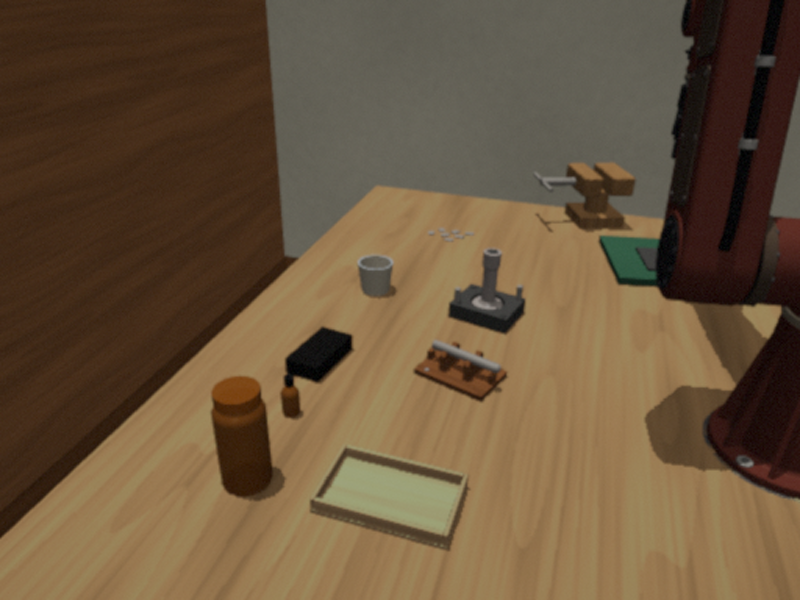

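The top view (800x600) shows the tray at about (214,342), the cradle at (421,366) with the punch from (434,331) to (406,411), and the mould at (571,374) with the casting top at (596,376). The jar, vial, block and cup stand in a row farther from the robot. The side view confirms that the casting is upright and the punch lies in the saddles.

```bash
cat > h.py <<'E'
import cv2,numpy as np
def back(g,uv,z,s=1.5625):
    uv=(np.array(uv,float).reshape(-1,1,2)+.5)/s-.5
    n=cv2.undistortPoints(uv,g["K"],np.array(g["distortion"]))[:,0]
    d=np.c_[n,np.ones(len(n))]@g["R"]; c=-g["R"].T@g["t"]
    return c+d*((z-c[2])/d[:,2])[:,None]
def proj(g,X,s=1.5625):
    p=cv2.projectPoints(np.array(X,float).reshape(-1,1,3),cv2.Rodrigues(g["R"])[0],g["t"],g["K"],np.array(g["distortion"]))[0][:,0]
    return (p+.5)*s-.5
E
python3 - <<'E'
import pickle;from h import *
d=pickle.load(open("d0.pkl","rb"));T=d["top"];S=d["side"];np.set_printoptions(precision=1,suppress=True)
for n,q,z in[("cradle",[(409,314),(463,333),(433,417),(379,397)],12),("mould",[(548,326),(614,343),(593,421),(527,404)],32),("pins",[(561,334),(595,415)],62),("tray",[(181,279),(255,283),(245,404),(172,400)],25),("punch",[(435,329),(405,413)],41.5),("ctop",[(596,376)],137),("jar",[(179,188)],150),("vial",[(299,202)],70),("block",[(403,201)],32),("cup",[(600,204)],65)]:
    p=back(T,q,z)[:,:2];m=p.mean(0);print(n,m,end=" ")
    if len(p)==4:
        a=p[0]+p[1]-p[2]-p[3];b=p[0]+p[3]-p[1]-p[2];print(np.degrees(np.arctan2([a[1],b[1]],[a[0],b[0]])),np.linalg.norm([a/2,b/2],axis=1))
    elif len(p)==2: a=p[0]-p[1];print(np.degrees(np.arctan2(a[1],a[0])),np.linalg.norm(a))
    else: print()
    if n=="ctop":print("  side reproj",proj(S,[[*m,137]]))
    if n=="punch":print("  side reproj",proj(S,[[*x,41.5] for x in p]))
E
```

```text
cradle [492.2 -36.5] [-18.4  71.7] [130.3  84.6]
mould [ 485.9 -253.7] [-14.9  77. ] [117.5 100.2]
pins [ 485.6 -255.8] 23.707728563227786 122.86676678025788
tray [518.4 268.6] [-1.6 88.7] [176.8 108.7]
punch [484.7 -33.9] -18.33343296025172 126.81959743358084
  side reproj [[432.8 342.1]
 [499.  367.3]]
ctop [ 486.6 -257.6] 
  side reproj [[491.3 249.8]]
jar [714.9 290.1] 
vial [718.2 144.7] 
block [732.7  -3.1] 
cup [ 730.2 -287. ]
```

```bash
cat >> h.py <<'E'
from scipy.spatial.transform import Rotation as Ro
from station import robot
def pose(P,psi,al,reach):
    """TCP pose with point `reach` mm along tool z at P; tool tilted al from down toward azimuth psi."""
    c,s=np.cos(np.radians(psi)),np.sin(np.radians(psi));a=np.radians(al)
    y=np.array([s,-c,0]);z=np.array([np.sin(a)*c,np.sin(a)*s,-np.cos(a)]);x=np.cross(y,z)
    return (np.array(P,float)-reach*z).tolist(), Ro.from_matrix(np.c_[x,y,z]).as_euler("xyz",degrees=True).tolist()
def snap(n,name):
    g=robot.get_image(n);cv2.imwrite(f"pics/{name}.png",cv2.resize(g["image"][:,:,::-1],(800,600),interpolation=cv2.INTER_CUBIC));return g
CR=np.array([492,-36.5,0]);CX=-18.4;ux=np.array([np.cos(np.radians(CX)),np.sin(np.radians(CX)),0])
MO=np.array([486,-255.5,0])
TR=np.array([518.4,268.6,0])
E
python3 - <<'E'
from h import *
np.set_printoptions(precision=1,suppress=True)
def t(n,*a):
    q=robot.inverse_kinematics(*pose(*a));print(n,None if q is None else np.array(q))
P=CR-4*ux
t("punch",P+[0,0,32.5],CX,0,173.4);t("punch up",P+[0,0,110],CX,0,173.4)
t("tray",TR+[0,0,8],-1.6,0,173.4)
for psi in(-27.7,-50,0):
  for al in(45,52,58):t(("pick",psi,al),MO+[0,0,67],psi,al,163);t(("preback",psi,al),MO+[0,0,67],psi,al,260)
for al in(-32,-38,-45):
  t(("place",al),CR+2*ux+[0,0,50],CX,al,163);t(("place up",al),CR+2*ux+[0,0,110],CX,al,163)
  t(("place rev",al),CR-2*ux+[0,0,50],CX+180,al,163)
E
```

```text
punch [-12.4  11.8 117.7  -0.   50.5  96. ]
punch up [-12.4   4.2 116.   -0.   59.9  96. ]
tray [ 20.5  23.8 105.   -0.   51.2 112.1]
('pick', -27.7, 45) [-39.6   4.  137.1 123.2  10.  -42. ]
('preback', -27.7, 45) [-42.6 -19.2 145.5  48.   14.2  32.2]
('pick', -27.7, 52) [-40.5   6.4 139.8 149.6  20.2 -69.1]
('preback', -27.7, 52) None
('pick', -27.7, 58) [-41.3  10.  141.5 157.1  30.7 -77.3]
('preback', -27.7, 58) None
('pick', -50, 45) None
('preback', -50, 45) None
('pick', -50, 52) [ -24.7    9.4  136.2  234.6   24.4 -125.8]
('preback', -50, 52) None
('pick', -50, 58) [ -23.4   12.9  137.4  223.9   33.3 -113.9]
('preback', -50, 58) None
('pick', 0, 45) [-53.3   8.1 132.4  77.7  35.4 -28.5]
('preback', 0, 45) [-62.9  -9.  138.1  61.3  45.9 -15.9]
('pick', 0, 52) [-56.3  10.8 134.3  90.6  41.  -43.5]
('preback', 0, 52) [-68.2  -5.9 141.   72.8  50.  -31.3]
('pick', 0, 58) [-58.8  14.2 135.4  98.7  47.2 -53.8]
('preback', 0, 58) [-72.4  -1.2 142.6  80.9  55.  -43.5]
('place', -32) [-13.9  31.1  95.8   2.4  85.   93.6]
('place up', -32) [-13.9  26.1  95.3   2.4  90.5  93.9]
('place rev', -32) [ -9.6  -0.1 137.  -22.5  12.3 -60.4]
('place', -38) [-14.   35.   92.1   2.7  90.9  93.5]
('place up', -38) [-14.   30.   91.8   2.7  96.1  93.7]
('place rev', -38) None
('place', -45) [-14.2  39.5  87.8   3.   97.6  93.4]
('place up', -45) [-14.2  34.5  87.9   3.  102.5  93.6]
('place rev', -45) [ -8.    1.7 143.  218.8  11.8  59.2]
```

```bash
python3 - <<'E'
from h import *
np.set_printoptions(precision=0,suppress=True)
lo=np.array([-157.48,-44.54,17.64,-64.5,7.68,-147.95]);hi=np.array([157.48,120.13,146.25,244.5,150.69,147.95])
for al in(45,52,58):
  for psi in range(-180,180,20):
    out=[]
    for fl in(0,1):
      r=[]
      for z in(67,155):
        p,o=pose(MO+[0,0,z],psi,al,163)
        if fl:o=(Ro.from_euler("xyz",o,degrees=True)*Ro.from_euler("z",180,degrees=True)).as_euler("xyz",degrees=True).tolist()
        q=robot.inverse_kinematics(p,o)
        if q is None:break
        r.append(np.array(q))
      if len(r)==2:
        m=min(np.min(np.r_[x-lo,hi-x]) for x in r)
        if m>8 and abs(r[0]-r[1]).max()<90: print(al,psi,fl,*r,"m",round(m))
E
```

```text
45 -180 0 [ -26.   42.   81.  -18.   98. -111.] [ -26.   35.   81.  -18.  105. -114.] m 34
45 -180 1 [-26.  42.  81. -18.  98.  69.] [-26.  35.  81. -18. 105.  66.] m 46
45 -160 0 [ -21.   39.   87.  -28.   91. -122.] [ -21.   32.   86.  -28.   98. -126.] m 22
45 -160 1 [-21.  39.  87. -28.  91.  58.] [-21.  32.  86. -28.  98.  54.] m 37
45 -140 0 [ -17.   34.   94.  -37.   82. -131.] [ -17.   27.   94.  -36.   88. -136.] m 12
45 -140 1 [-17.  34.  94. -37.  82.  49.] [-17.  27.  94. -36.  88.  44.] m 28
45 -120 1 [-14.  29. 103. -46.  71.  41.] [-14.  20. 103. -44.  77.  34.] m 18
45 -100 1 [-13.  22. 113. -56.  58.  34.] [-13.  13. 113. -52.  64.  25.] m 8
45 -20 0 [-44.   4. 137. 101.  17. -29.] [-44. -10. 136.  57.  20.  17.] m 9
45 0 0 [-53.   8. 132.  78.  35. -29.] [-53.  -5. 132.  61.  40.  -8.] m 14
45 20 0 [-58.  14. 125.  63.  51. -34.] [-58.   3. 124.  56.  57. -21.] m 22
45 40 0 [-58.  21. 115.  51.  64. -40.] [-58.  11. 115.  48.  70. -32.] m 31
45 60 0 [-56.  27. 106.  41.  75. -47.] [-56.  19. 105.  40.  82. -41.] m 41
45 60 1 [-56.  27. 106.  41.  75. 133.] [-56.  19
[... 3797 characters left out ...]
.  40.  92.  37.  95. 122.] [-55.  32.  93.  38. 101. 127.] m 21
58 100 0 [-49.  45.  83.  27. 104. -65.] [-49.  38.  83.  28. 110. -62.] m 40
58 100 1 [-49.  45.  83.  27. 104. 115.] [-49.  38.  83.  28. 110. 118.] m 30
58 120 0 [-43.  49.  75.  16. 111. -75.] [-43.  42.  76.  16. 117. -73.] m 33
58 120 1 [-43.  49.  75.  16. 111. 105.] [-43.  42.  76.  16. 117. 107.] m 33
58 140 0 [-37.  52.  71.   3. 115. -87.] [-37.  45.  72.   3. 121. -86.] m 29
58 140 1 [-37.  52.  71.   3. 115.  93.] [-37.  45.  72.   3. 121.  94.] m 29
58 160 0 [ -30.   52.   71.  -10.  115. -100.] [ -30.   45.   71.  -10.  121. -101.] m 30
58 160 1 [-30.  52.  71. -10. 115.  80.] [-30.  45.  71. -10. 121.  79.] m 30
```

```bash
python3 - <<'E'
from h import *
P=CR-4*ux
robot.move_gripper(50)
robot.move_ptp(*pose(P+[0,0,70],CX,0,173.4))
p,o=pose(P+[0,0,32.5],CX,0,173.4);robot.move_straight(p,120)
robot.move_gripper(0,60);print("w",robot.current_gripper_width(),robot.current_tcp_pos(),robot.current_clock())
robot.move_straight(pose(P+[0,0,90],CX,0,173.4)[0],120)
robot.move_ptp(*pose(TR+[0,0,90],-1.6,0,173.4))
print("w",robot.current_gripper_width(),robot.current_clock())
snap("side","side1")
E
```

```text
w 13.723541873932948 [489.04104086 -34.86775275 207.09247985] 3.85
w 13.82101563132737 5.65
```

View pics/side1.png

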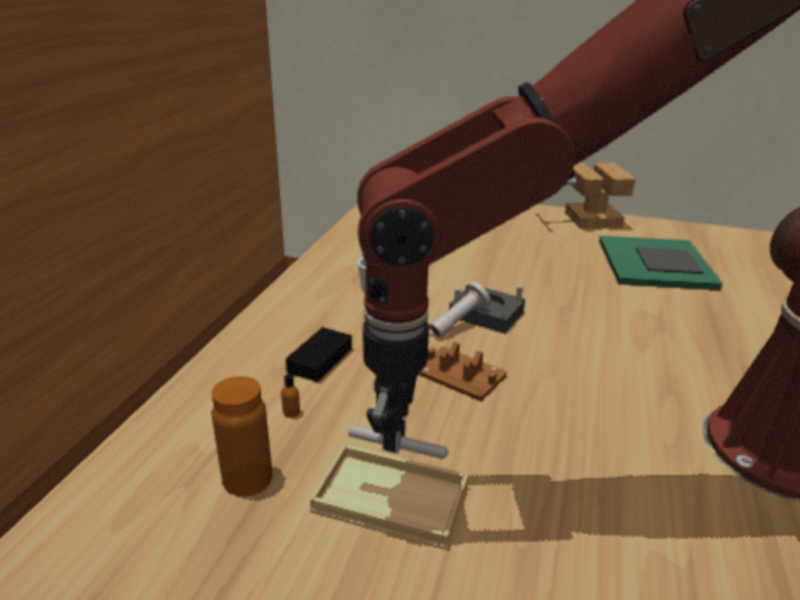

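The punch is held over the tray at about (398,440). The casting has been knocked over, though: my first joint-space move swept across the mould. It now leans with its foot on the mould at about (485,297) and its cup end at about (438,328). I'll finish placing the punch and then look at the casting again.

```bash
python3 - <<'E'
from h import *
import pickle
robot.move_straight(pose(TR+[0,0,9],-1.6,0,173.4)[0],100)
print(robot.current_tcp_pos())
robot.move_gripper(40)
robot.move_straight(pose(TR+[0,0,120],-1.6,0,173.4)[0],200)
a=robot.get_image("top");b=robot.get_image("side");pickle.dump({"top":a,"side":b},open("d1.pkl","wb"))
A=a["image"][170:300,210:410,::-1];B=b["image"][130:260,220:420,::-1]
cv2.imwrite("pics/c1.png",cv2.resize(np.hstack([A,B]),None,fx=2,fy=2,interpolation=cv2.INTER_CUBIC))
cv2.imwrite("pics/t1.png",cv2.resize(np.vstack([cv2.resize(A,None,fx=4,fy=4,interpolation=cv2.INTER_CUBIC)]),(800,520)))
cv2.imwrite("pics/s1.png",cv2.resize(B,None,fx=4,fy=4,interpolation=cv2.INTER_CUBIC))
print(robot.current_clock())
E
```

```text
[518.93637813 268.81419401 183.07512751]
7.8417
```

View pics/t1.png

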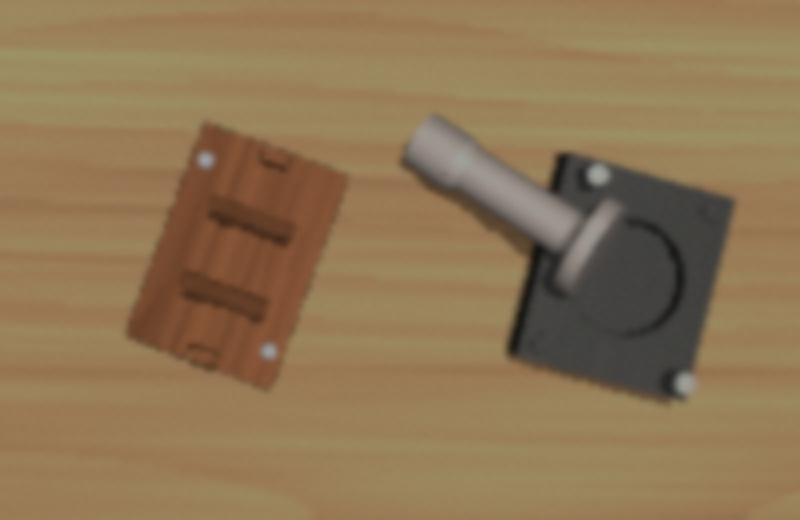

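View pics/s1.png

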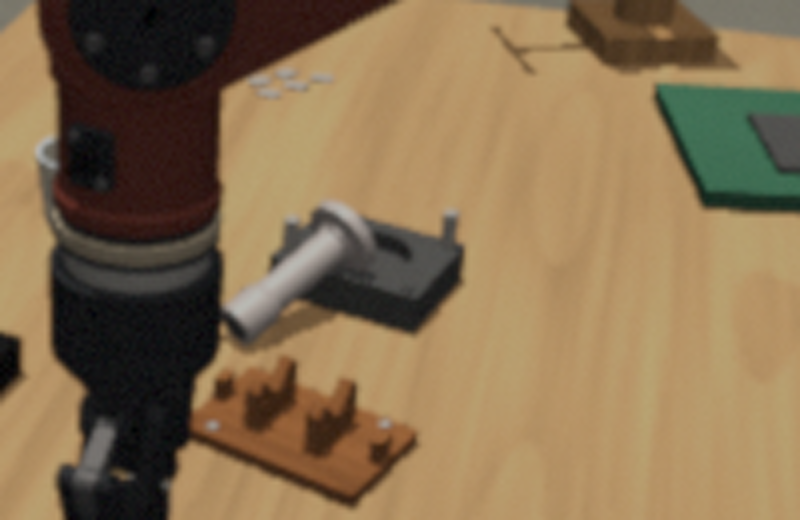

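The top crop (4x, offset (210,170)) shows the casting lying off the mould. Its cup face is at about (418,138) and its foot underside at about (596,252). In the side crop (4x, offset (220,130)) the cup face is at (238,328) and the foot is at (348,233). The cup end looks low, probably on the table, with the stem resting on the mould edge. The mould and cradle look undisturbed. I'll solve for the casting's pose.

```bash
python3 - <<'E'
from h import *
import pickle
from scipy.optimize import least_squares
np.set_printoptions(precision=1,suppress=True)
d=pickle.load(open("d1.pkl","rb"));T,S=d["top"],d["side"]
full=lambda uv,off:((np.array(uv)+.5)/4-.5+off+.5)*1.5625-.5
ob=np.array([full((418,138),(210,170)),full((596,252),(210,170)),full((238,328),(220,130)),full((348,233),(220,130))])
def ax(p):
    a=np.array([np.cos(p[4])*np.cos(p[3]),np.cos(p[4])*np.sin(p[3]),np.sin(p[4])]);o=p[:3];return o,o+120*a
def res(p):
    o,t=ax(p);return np.r_[(proj(T,[t,o])-ob[:2]).ravel(),.7*(proj(S,[t,o])-ob[2:]).ravel()]
r=least_squares(res,[500,-250,50,1.0,-.3],x_scale=[10,10,10,.1,.1]);p=r.x
o,t=ax(p);print("foot",o,"top",t,"az,el",np.degrees(p[3:]),"res",r.fun)
print("cup low z",t[2]-17*np.cos(p[4]),"foot low",o[2]-30*np.cos(p[4]))
a=(t-o)/120
m=Ro.from_euler("z",-15,degrees=True).as_matrix()
for n,(x,y) in{"pin+":(49,38),"pin-":(-49,-38)}.items():
    P=MO+m@[x,y,0];v=P-o;h=a[:2]/np.linalg.norm(a[:2]);print(n,P,"along",v[:2]@h,"lat",h[0]*v[1]-h[1]*v[0])
for c in(20,30,40,48,55,60,75):
    q=o+c*a;print(c,q,"in mould frame",m.T@(q-MO))
E
```

```text
foot [ 499.4 -233.3   53. ] top [ 561.5 -139.3   11.8] az,el [ 56.6 -20.1] res [ 0.1  0.7  0.1  0.3 -1.3 -0.1 -0.5 -0. ]
cup low z -4.2037373892805 foot low 24.842217544158334
pin+ [ 543.2 -231.5    0. ] along 25.636776292737434 lat -35.49797141454334
pin- [ 428.8 -279.5    0. ] along -77.45224708752603 lat 33.44151841895841
20 [ 509.8 -217.6   46.1] in mould frame [13.2 42.7 46.1]
30 [ 514.9 -209.8   42.7] in mould frame [16.1 51.6 42.7]
40 [ 520.1 -202.    39.3] in mould frame [19.1 60.5 39.3]
48 [ 524.3 -195.7   36.5] in mould frame [21.5 67.7 36.5]
55 [ 527.9 -190.2   34.1] in mould frame [23.5 73.9 34.1]
60 [ 530.5 -186.3   32.4] in mould frame [25.  78.4 32.4]
75 [ 538.2 -174.5   27.2] in mould frame [29.5 91.7 27.2]
```

```bash
python3 - <<'E'
from h import *
import pickle
np.set_printoptions(precision=1,suppress=True)
d=pickle.load(open("d1.pkl","rb"));T=d["top"]
full=lambda uv,off:((np.array(uv)+.5)/4+off)*1.5625-.5
t=back(T,full((418,138),(210,170)),16)[0];o=back(T,full((596,252),(210,170)),56.4)[0]
L=np.linalg.norm(t-o);az=np.degrees(np.arctan2(*(t-o)[1::-1]));G=(o+(t-o)*(51/L));print("o",o,"t",t,L,az,G)
print(robot.inverse_kinematics(*pose(CR+3*ux+[0,0,51],CX,20,165.4)))
G0=G.copy();G0[2]=0;tip=G[2]-8
robot.move_gripper(46)
robot.move_ptp(*pose(G0+[0,0,115],az,0,173.4))
robot.move_straight(pose(G0+[0,0,tip],az,0,173.4)[0],100)
print(robot.current_tcp_pos(),robot.current_ft_force(),robot.current_joint_positions())
robot.move_gripper(0,80);print("w",robot.current_gripper_width(),robot.current_ft_force())
robot.move_straight(pose(G0+[0,0,tip+100],az,0,173.4)[0],100)
print("w",robot.current_gripper_width(),robot.current_clock(),robot.current_ft_force())
g=robot.get_image("side")
cv2.imwrite("pics/s2.png",cv2.resize(g["image"][60:240,180:420,::-1],(800,600),interpolation=cv2.INTER_CUBIC))
pickle.dump((G,az),open("g.pkl","wb"))
E
```

```text
o [ 499.9 -232.3   56.4] t [ 562.3 -138.4   16. ] 119.7703657040161 56.360548549130776 [ 526.5 -192.3   39.2]
[-10.9   2.4 129.6  -5.4  28.3 101.8]
[ 527.  -192.6  205.3] [-0.3 -0.3  0. ] [-27.2  19.3 108.    0.   52.6   6.4]
w 25.21740058804451 [-0.2 -0.   3.6]
w 25.35472166271168 12.2083 [ 0.2  0.1 -2.8]
```

View pics/s2.png

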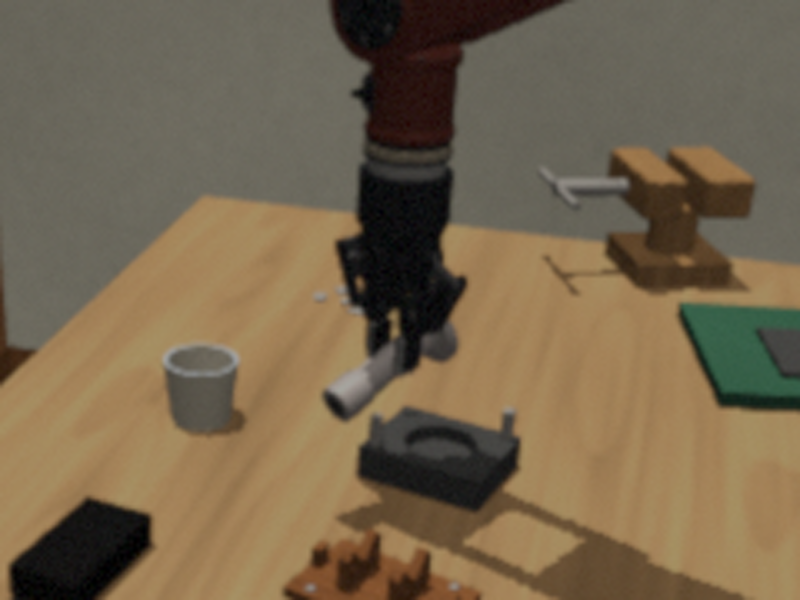

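The casting is held clear of the mould, with the cup face at (340,400) and the foot behind the fingers at (442,340). Next I'll carry it above the cradle, level it, and measure it there.

```bash
python3 - <<'E'
from h import *
import pickle
robot.move_ptp(*pose((MO+[45,100,170]),20,10,165.4))
robot.move_ptp(*pose(CR+3*ux+[0,0,120],CX,20,165.4))
robot.sleep(.2)
print(robot.current_tcp_pos(),robot.current_tcp_rot(),pose(CR+3*ux+[0,0,120],CX,20,165.4),robot.current_gripper_width(),robot.current_clock())
a=robot.get_image("top");b=robot.get_image("side");pickle.dump({"top":a,"side":b},open("d2.pkl","wb"))
A=a["image"][180:280,200:333,::-1];B=b["image"][140:265,225:391,::-1]
v=np.vstack([cv2.resize(x,(399,300),interpolation=cv2.INTER_CUBIC) for x in(A,)])
w=cv2.resize(B,(398,300),interpolation=cv2.INTER_CUBIC)
cv2.imwrite("pics/m2.png",cv2.resize(np.hstack([v,w]),(797,300)))
E
```

```text
[441.9057179  -20.24834672 275.96765342] [179.99538528 -20.05008976 -18.4365812 ] ([441.1685870834781, -19.590639517850953, 275.42515947798927], [180.0, -20.000000000000004, -18.400000000000002]) 25.29537740702291 14.0583
```

View pics/m2.png

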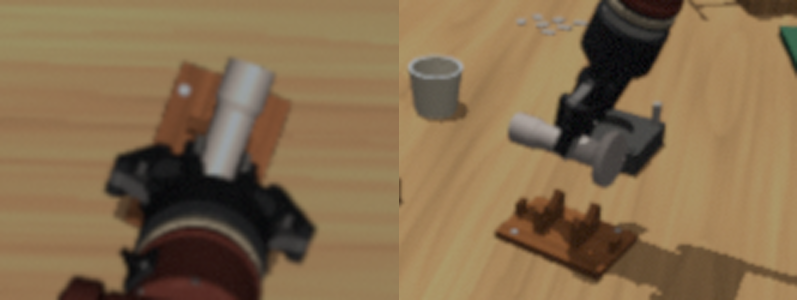

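Left (top view, 3x): the cup end's far edge is at about (251,64). Right (side view, 2.4x): the cup's left end is at (513,128) and the foot underside's centre is at (609,159). I'll compare these with the expected projections.

```bash
python3 - <<'E'
from h import *
import pickle
np.set_printoptions(precision=1,suppress=True)
d=pickle.load(open("d2.pkl","rb"));T,S=d["top"],d["side"]
for el in(-5,0,5):
    a=ux*np.cos(np.radians(el))+[0,0,np.sin(np.radians(el))];G=CR+3*ux+[0.6,-.5,120.5]
    o=G-51*a;t=o+120*a
    pt=(proj(T,[t,t+17*np.array([0,0,1])],1)+.5-[200,180])*3
    ps=(proj(S,[t,o],1)+.5-[225,140])*2.4+[399,0]
    R=np.cross(a,np.array([0,0,1]));n=np.cross(R,a)
    ring=[o+30*(np.cos(k)*R+np.sin(k)*n) for k in np.linspace(0,6.28,60)]
    r=(proj(S,ring,1)+.5-[225,140])*2.4+[399,0]
    rt=[t+17*(np.cos(k)*R+np.sin(k)*n) for k in np.linspace(0,6.28,60)]
    q=(proj(T,rt,1)+.5-[200,180])*3; qs=(proj(S,rt,1)+.5-[225,140])*2.4+[399,0]
    print(el,"top-view t",pt[0],"ring bbox",q.min(0),q.max(0),"| side t,o",ps.ravel(),"foot ring",r.min(0),r.max(0),"cup ring",qs.min(0),qs.max(0))
# cradle check in top view from original corners
c=[CR+s*66*ux+w*45*np.array([-ux[1],ux[0],0])+[0,0,12] for s in(1,-1) for w in(1,-1)]
print((proj(T,c,1)+.5-[210,170])*4)
E
```

```text
-5 top-view t [252.1  66.9] ring bbox [229.   57.9] [275.4  75.8] | side t,o [514.8 128.4 613.2 153.3] foot ring [599.1 124.8] [626.7 181.7] cup ring [506.2 113.1] [523.2 143.5]
0 top-view t [253.   66.1] ring bbox [229.6  57.6] [276.4  74.7] | side t,o [514.8 123.4 613.  157.1] foot ring [598.7 129.1] [626.8 184.9] cup ring [506.2 108.4] [523.3 138.4]
5 top-view t [253.6  66.1] ring bbox [230.2  57.6] [277.   74.6] | side t,o [515.3 118.6 612.4 160.8] foot ring [597.7 133.8] [626.8 187.6] cup ring [506.5 104. ] [523.9 133.2]
[[204.7 121.8]
 [350.8 174.9]
 [126.3 338. ]
 [274.  391.8]]
```

The casting is almost level (about -2°), correctly placed along the axis, and 2–3 mm low in the hand. I'll lower it with a force check.

```bash
python3 - <<'E'
from h import *
import pickle
P=CR+3*ux
robot.move_straight(pose(P+[0,0,58],CX,20,165.4)[0],80)
f0=robot.current_ft_force();print(f0)
for z in np.arange(57,46,-1.):
    robot.move_straight(pose(P+[0,0,z],CX,20,165.4)[0],20);robot.sleep(.1)
    f=robot.current_ft_force();print(z,np.round(f,1),end=" ")
    if f[2]-f0[2]>5:break
print(robot.current_clock())
a=robot.get_image("top");b=robot.get_image("side")
A=a["image"][180:280,200:333,::-1];B=b["image"][160:285,225:391,::-1]
cv2.imwrite("pics/m3.png",np.hstack([cv2.resize(A,(399,300),interpolation=cv2.INTER_CUBIC),cv2.resize(B,(398,300),interpolation=cv2.INTER_CUBIC)]))
E
```

```text
[ 0.74531394 -0.09821722 -2.98309787]
57.0 [-0.  -0.5 -3.4] 56.0 [-0.1  0.1 -3.2] 55.0 [ 0.1  0.1 -3.6] 54.0 [-0.1 -0.8 -3.7] 53.0 [-0.   1.1 -2.2] 52.0 [0.1 3.2 1.6] 51.0 [-1.7  4.6  6.5] 17.5333
```

View pics/m3.png

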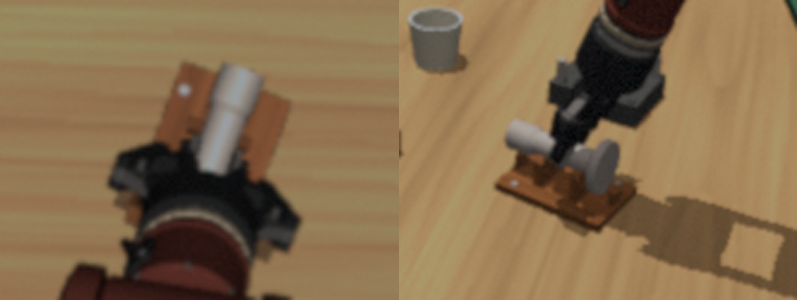

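The casting touched down at about z 52, with the foot over the end gap at (603,165) in the side panel. The small lateral force means it met one flank of the V first. I'll release, back off and verify.

```bash
python3 - <<'E'
from h import *
import pickle
np.set_printoptions(precision=1,suppress=True)
P=CR+3*ux
robot.move_straight(pose(P+[0,1.5,50.3],CX,20,165.4)[0],20);robot.sleep(.2);print(robot.current_ft_force())
robot.move_gripper(46);robot.sleep(.3)
p,o=pose(P+[0,0,51],CX,20,300);robot.move_straight(p,120)
robot.move_ptp(*pose([420,-330,260],CX,0,173.4));robot.sleep(.3)
a=robot.get_image("top");b=robot.get_image("side");pickle.dump({"top":a,"side":b},open("d3.pkl","wb"))
print(robot.current_clock(),robot.current_gripper_width())
A=a["image"][190:280,215:335,::-1];B=b["image"][200:290,235:355,::-1];C=a["image"][170:270,100:233,::-1];D=b["image"][60:340,120:400,::-1]
r=lambda x:cv2.resize(x,(400,300),interpolation=cv2.INTER_CUBIC)
cv2.imwrite("pics/f.png",np.vstack([np.hstack([r(A),r(B)]),np.hstack([r(C),r(D)])]))
# expected ideal
t=CR+72*ux+[0,0,50];f=CR-48*ux+[0,0,50]
print("ideal top t,f",((proj(a,[t,f],1)+.5-[215,190])*400/120).ravel(),"side",((proj(b,[t,f],1)+.5-[235,200])*400/120+[400,0]).ravel())
E
```

```text
[-5.2 -1.2 10.6]
21.6167 46.023333661048106
ideal top t,f [221.8  46.3 160.7 216.9] side [524.5  48.7 656.2  98.4]
```

View pics/f.png

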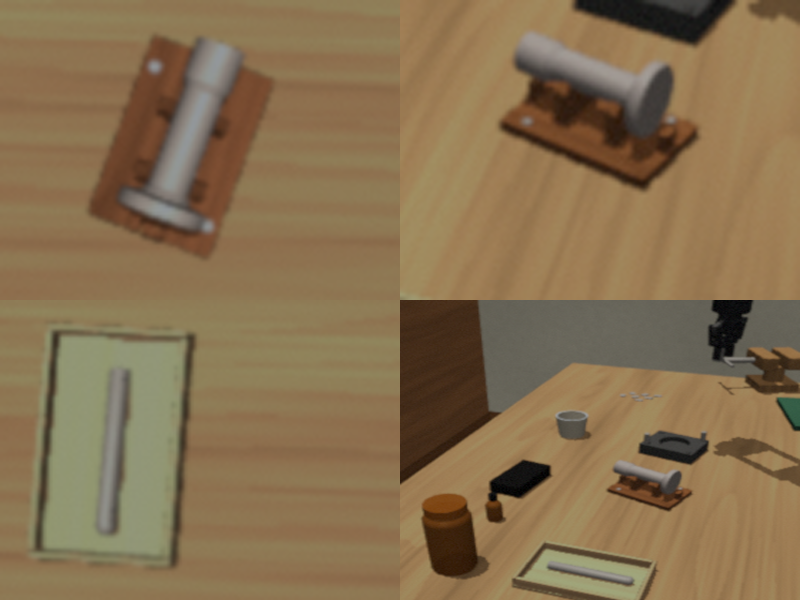

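The casting sits in both saddles. Its cup face is at (222,44) in the top panel, against an ideal of (222,46). Its foot is at (657,98) in the side panel, against (656,98), and it hangs in the gap inside the post. The punch lies flat mid-tray, and the four bystanders are standing where they were.

```bash
python3 -c "
from station import robot
robot.job_done();print(robot.current_clock())"
```

```text
the job is handed in; nothing more can be done
the job is handed in; nothing more can be done
```

The casting and the punch both ended up where they should be, but I knocked the casting over on the way, and that may count as a failed attempt. I handed the job in; the last clock reading, just before, was 21.6 s.

- **What went wrong:** my first joint-space move from the start pose to the cradle passed over the mould and tipped the casting out. It came to rest with its stem on the mould edge and its cup end on the table. I did not measure its speed as it fell, so I can't rule out that it broke the 0.6 m/s drop limit.
- **Punch:** I lifted it from the saddles and released it about 2–3 mm above the tray floor. The last pictures show it lying flat near the middle of the tray.
- **Casting:** I located it again, gripped the stem near its centre of mass, levelled it and lowered it into the cradle with a force check. The last top and side pictures put its cup face and foot within about 1–2 mm of the ideal pose, with the foot hanging between saddle and post. The foot as read in the top picture was least certain, about 1–2 mm off.
- **Other checks:** the last pictures show the jar, cup, charcoal block and vial upright and apparently unmoved, judged by eye only. The gripper was clear of everything when I handed in.

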